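Pack the blade-change kit

ROBOT

A 6-joint arm with a two-finger parallel gripper is mounted at the origin on a cart in front of the work surface, level with it; the furniture and walls round the work are solid. World frame = base frame: x ahead of the robot, y to its left, z up, the work surface at z = 0. Lengths are in m, angles in rad, forces in N, time in s.
With the tool pointing down it reaches from about 0.35 to 0.95 m from the base axis. Payload 17.4 kg.
Tool frame: the origin (TCP) lies midway between the tips of the shut fingers; the grasp point (between the pads) lies 19 mm behind it (r.pinch_z is the distance from the TCP to the grasp point, in m); z points along the fingers, y is the line along which they close (so a half turn about z gives the same grasp; the last joint's range is limited). The gripper opens to 93 mm and grips with 3 to 60 N. Pads are 15 mm wide; open, the fingers measure 128 mm over their backs; the gripper's body (75 mm by 188 mm) begins 65 mm behind the grasp point.
Start: joints at [-1.213, 0.116, 1.442, -0, 1.584, -0.038], TCP at [0.26, -0.623, 0.219] pointing down, gripper open.
Joint ranges: [-2.83, 2.83], [-0.83, 2.19], [0.07, 2.5], [-1.14, 4.28], [0.01, 3], [-2.97, 2.97]. Speed limits (rad/s): [1.89, 1.89, 2.22, 3.14, 3.14, 3.14].

INTERFACE

Orientations are given as a 3x3 rotation matrix whose columns are the frame's x, y, z axes.
In Python, from plant import r, imaging gives the robot as it stands.
- The arm moves only by the tool apply_moves, never from a script. Its argument "plan" is one flat list of numbers, 7 for each row, row after row: the shift along the world's x, y, z in mm, then the turn, a rotation vector about the world's x, y, z in degrees, then the finger opening in mm, from 0 to 93. A call has 1 to 5 rows; each row shifts and turns the commanded pose from where the row before left it; what a row does not reach is not made up. A row lasts 1/8 s, in which the tool goes at most 62.5 mm and 10.7 degrees, less where a joint would pass 70% of its speed; a pose out of reach is approached as far as the arm can. A call is refused whole if a number of a shift passes 62.5 or a number of a turn 10.7, either way. A call with a gripper value outside its range is refused whole. The fingers move at their own pace and stop on an object; "squeeze" is the grip in N (left out, the last holds). Time passes only in rows, so rows that do not move let the fingers close. It gives the time, the measured TCP pose, the force, the opening and the grip force at its end, in the units of the state.
- r.sense(): the state, without advancing time (a new reading comes with each control period).
- imaging.grab_frame(name): name is "side" or "top"; returns the picture (384x512x3 uint8, red, green, blue); there is no depth.
- imaging.camera_params(name): a dict with "K" (3x3 intrinsics, pixels), "k1" (the pictures are not rectified: a ray, as slopes to the right and down, at radius r is drawn at 1 + k1 r^2 times it, then the intrinsics apply), "cam_to_world" (4x4, takes a point from camera to world coordinates). Camera axes: x right, y down, z forward; pixel columns grow to the right and rows downward; lengths in m; the calibration is good to about 2 mm. A picture is of the moment at which its call begins. camera_params takes no time and is no camera call.
- r.job_done(): hands the job in; it is judged then, once.
The state is a dict: "time_s": time; "q": joint angles; "joint_vel": joint speeds; "tau": joint torques, N m; "ee_pos": TCP position; "ee_rot": TCP orientation; "wrist_force": force on the tool from outside, world axes, zero at the start; "wrist_torque": the same for the moment, N m; "grip_width": opening from 0.0 (shut) to 1.0 (fully open); "finger_force": force on a finger pad.
Only numpy, scipy, OpenCV 4.12 (cv2) and the standard library are available. Lean on these libraries where they do the work, as an engineer would, in place of code of your own. Each camera call takes 0.05 s, during which the arm holds its last target. There are 200 camera calls.

TASK

Pack the blade-change kit: from the things scattered on the blue mat, put the long blade block in the narrow rectangular nest of the black tray, the setting block in the square nest, the small white guide roller in the small round nest and the black loupe in the large round nest, each standing upright on the floor of its nest, clear of the rim. Leave the short blade block and the wide white roller standing where they are on the mat.

Things in the scene. Friction and masses are not known exactly. Their poses are not given: they have to be found in the camera images.
- blade_block: The full-length hot-bar blade block: a brass-coloured block 16 wide (x, from -7 to +9), 52 long (y) and 16 high, with a thin steel blade standing along its top (5 wide, 44 long, up to 24 above the underside). 55 g. Grip the two long brass sides, across x. Loose; starts upright on a 4 mm thick blue bench mat. Origin: centre of its underside; z up.
- setting_gauge: The setting block: a plain grey steel block 25 (x) x 50 (y) x 38 high with three shallow holes in its top, about 0.3 to 0.55 kg. Grip across x. Loose; starts upright on a 4 mm thick blue bench mat. Origin: centre of its underside; z up.
- guide_roller: The small guide roller: a white flanged nylon roller standing on end, 21 mm in diameter, 26 high. 12 g. Loose; starts upright on a 4 mm thick blue bench mat. Origin: centre of its underside; z up.
- eye_loupe: The eye loupe: a black, slightly barrel-shaped eyepiece standing on its rim, 37 mm in diameter, 28 high. 40 g. Loose; starts upright on a 4 mm thick blue bench mat. Origin: centre of its underside; z up.
- short_blade: Look-alike that does not belong in the kit: a blade block of the same kind and section (16 wide in x, 24 high with its blade) but only 34 mm long (y). Loose; starts upright on a 4 mm thick blue bench mat. Origin: centre of its underside; z up.
- wide_roller: Look-alike that does not belong in the kit: a white flanged roller, 34 mm in diameter, 26 high. Loose; starts upright on a 4 mm thick blue bench mat. Origin: centre of its underside; z up.
- nest_slot: Fixed grey nest plate 78 x 78 mm, one of four lying two by two, 80 mm apart, in a fixed black tray (172 x 172 mm, wall top 13 mm above the bench). Origin: centre of the plate's underside, 3 mm above the bench; z up. Pocket centred on the origin, its floor 3 mm above it; its thin white rim (2.5 mm wide) ends 7 mm above the origin. Pocket: a narrow rectangle, 34 wide (x) by 68 long (y) inside. For the blade block.
- nest_square: Fixed grey nest plate 78 x 78 mm, one of four lying two by two, 80 mm apart, in a fixed black tray (172 x 172 mm, wall top 13 mm above the bench). Origin: centre of the plate's underside, 3 mm above the bench; z up. Pocket centred on the origin, its floor 3 mm above it; its thin white rim (2.5 mm wide) ends 7 mm above the origin. Pocket: a square, 66 x 66 inside, edges along x and y. For the setting block.
- nest_small_round: Fixed grey nest plate 78 x 78 mm, one of four lying two by two, 80 mm apart, in a fixed black tray (172 x 172 mm, wall top 13 mm above the bench). Origin: centre of the plate's underside, 3 mm above the bench; z up. Pocket centred on the origin, its floor 3 mm above it; its thin white rim (2.5 mm wide) ends 7 mm above the origin. Pocket: the smaller circle, 37 in diameter inside. For the small guide roller.
- nest_large_round: Fixed grey nest plate 78 x 78 mm, one of four lying two by two, 80 mm apart, in a fixed black tray (172 x 172 mm, wall top 13 mm above the bench). Origin: centre of the plate's underside, 3 mm above the bench; z up. Pocket centred on the origin, its floor 3 mm above it; its thin white rim (2.5 mm wide) ends 7 mm above the origin. Pocket: the larger circle, 54 in diameter inside. For the loupe.
Mind the look-alikes: they are no part of the job. Leave any red look-alike of the setting_gauge alone.

How it is judged:
By the outcome, as a careful person would: the job done as asked, in the order asked, and still so for the second after the job is handed in, with the robot touching nothing.
It also fails if it takes over 96 s, if anything falls off the work surface, if the arm or the gripper's body presses on something with over 40 N, if the wrist force passes 120 N, or if a joint passes its speed limit or range.

## Working session

There is one attempt and no reset: what is moved stays moved. The work goes in short steps, Python scripts to look and compute and a tool call to move; the robot and the scene stay as the last step left them, time stands still between calls to the robot, and variables do not carry over. Pictures are saved under pics/ and viewed, at most 17 in all, crops included, and the job is handed in when it is done.

Besides the shell and the picture viewer there is one more tool, called after "Emit:" as name(argument=value, ...) on one line, values as JSON. apply_moves: Moves the arm, as the interface text tells. Its arguments: {"type":"object","properties":{"plan":{"type":"array"},"squeeze":{"type":"number"}},"required":["plan"]}

```bash
mkdir -p pics
python3 - <<'E'
from plant import r, imaging
import cv2
for n in("top","side"):
    im=imaging.grab_frame(n); cv2.imwrite(f"pics/{n}0.png",cv2.cvtColor(im,cv2.COLOR_RGB2BGR)); p=imaging.camera_params(n); print(p)
s=r.sense();print(s,r.pinch_z)
E
```

```text
{'K': array([[478.35828863,   0.        , 261.13212545],
       [  0.        , 478.35828863, 200.28704116],
       [  0.        ,   0.        ,   1.        ]]), 'k1': 0.016389465373477515, 'cam_to_world': array([[-0.00531273, -0.99138954,  0.13083787,  0.31055916],
       [-0.99996747,  0.00447291, -0.00671181,  0.01416321],
       [ 0.00606879, -0.13086927, -0.99138106,  1.21949341],
       [ 0.        ,  0.        ,  0.        ,  1.        ]])}
{'K': array([[417.60602689,   0.        , 244.85224449],
       [  0.        , 417.60602689, 188.25335939],
       [  0.        ,   0.        ,   1.        ]]), 'k1': -0.05637470601999168, 'cam_to_world': array([[-0.81411741, -0.37523747,  0.44318132,  0.07669877],
       [-0.58038614,  0.50068161, -0.64223816,  0.58807383],
       [ 0.01909908, -0.78007356, -0.62539625,  0.57608348],
       [ 0.        ,  0.        ,  0.        ,  1.        ]])}
{'time_s': 0.1, 'q': array([-1.21280516e+00,  1.16422195e-01,  1.44216609e+00, -3.28048291e-05,
        1.58399237e+00, -3.78002372e-02]), 'joint_vel': array([ 0.00224981, -0.00035028, -0.0012673 , -0.00109292,  0.00011756,
        0.00069792]), 'tau': array([ 3.68871013e-03, -7.22896099e+01, -6.23861003e+01,  7.83526688e-02,
        2.28871882e-02, -8.32802039e-05]), 'ee_pos': array([ 0.26016093, -0.6226638 ,  0.21800977]), 'ee_rot': array([[ 9.22691899e-01,  3.85537959e-01, -3.76913555e-04],
       [ 3.85538143e-01, -9.22691446e-01,  9.13876188e-04],
       [ 4.55904737e-06, -9.88540707e-04, -9.99999511e-01]]), 'wrist_force': array([-0.62210896, -0.7238981 , -0.64740517]), 'wrist_torque': array([-0.04123117, -0.00559666,  0.03554577]), 'finger_force': 0.0, 'grip_width': 0.9946143065874639} 0.0188
```

View pics/top0.png

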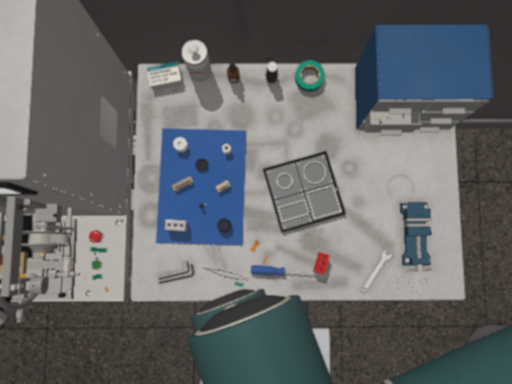

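View pics/side0.png

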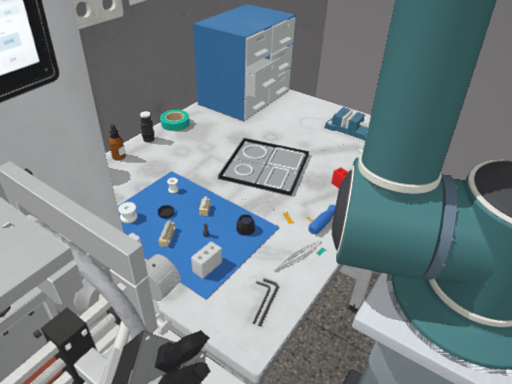

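```bash
cat > h.py <<'E'
from plant import r, imaging
import cv2, numpy as np
def ray(n,uv):
    p=imaging.camera_params(n);K=p["K"];T=p["cam_to_world"]
    d=np.array([(uv[0]-K[0,2])/K[0,0],(uv[1]-K[1,2])/K[1,1]]);s=d.copy()
    for _ in range(20): s=d/(1+p["k1"]*(s@s))
    return T[:3,3],T[:3,:3]@np.array([s[0],s[1],1])
def onz(n,uv,z):
    o,d=ray(n,uv);return o+d*(z-o[2])/d[2]
def proj(n,P):
    p=imaging.camera_params(n);K=p["K"];T=p["cam_to_world"]
    c=T[:3,:3].T@(np.array(P)-T[:3,3]);s=c[:2]/c[2];s=s*(1+p["k1"]*(s@s))
    return s*K[0,0]+K[:2,2]
def grab(n,k=None):
    im=cv2.cvtColor(imaging.grab_frame(n),cv2.COLOR_RGB2BGR)
    if k: cv2.imwrite(f"pics/{k}.png",im)
    return im
def crop(im,x0,y0,x1,y1,f,k):
    cv2.imwrite(f"pics/{k}.png",cv2.resize(im[y0:y1,x0:x1],None,fx=f,fy=f,interpolation=cv2.INTER_CUBIC))
E
python3 - <<'E'
from h import *
crop(cv2.imread("pics/top0.png"),152,122,352,250,4,"t1")
crop(cv2.imread("pics/side0.png"),110,130,310,290,4*0.93,"s1")
E
```

```text
(no output)
```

View pics/t1.png

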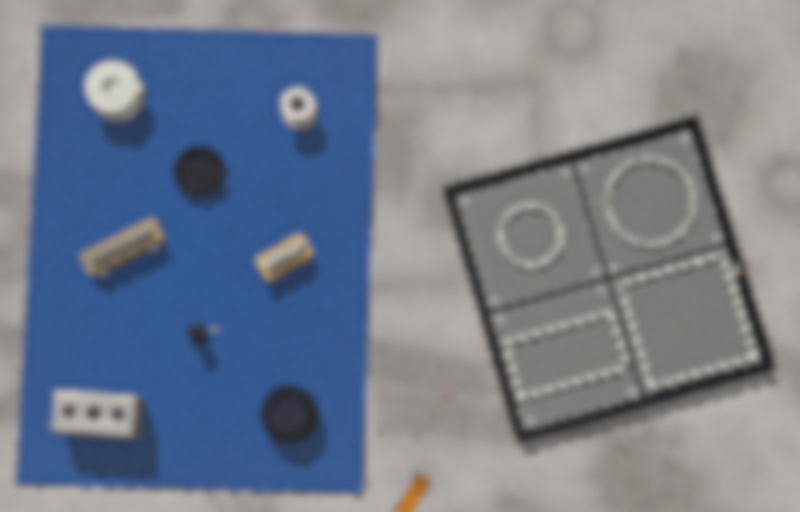

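View pics/s1.png

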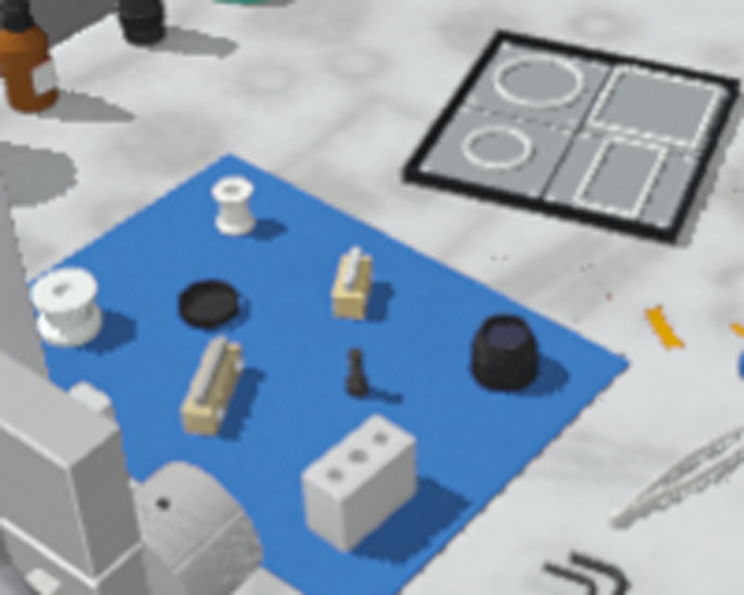

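```bash
cat > seg.py <<'E'
from h import *
Z={'blade':.014,'gauge':.023,'roller':.017,'loupe':.018,'short':.014,'wide':.017}
S={'top':{'blade':(182,184),'gauge':(176,226),'roller':(226,149),'loupe':(224,226),'short':(223,186),'wide':(180,145)},
'side':{'blade':(167,234),'gauge':(207,260),'roller':(173,185),'loupe':(246,225),'short':(205,206)}}
def blobs(n,im):
    h=cv2.cvtColor(im,cv2.COLOR_BGR2HSV).astype(int)
    bg=(h[...,0]>98)&(h[...,0]<128)&(h[...,1]>120)
    m=(~bg).astype(np.uint8)
    k,l,st,c=cv2.connectedComponentsWithStats(m,connectivity=4)
    return l,st,c
if __name__=="__main__":
  for n in("top","side"):
    im=cv2.imread(f"pics/{n}0.png");l,st,c=blobs(n,im)
    for o,(u,v) in S[n].items():
        i=l[v,u]; 
        if i==0: print(n,o,"bg",im[v,u]);continue
        ys,xs=np.where(l==i)
        P=np.array([onz(n,(x,y),Z[o])[:2] for x,y in zip(xs,ys)]) if len(xs)<2000 else None
        if P is None: print(n,o,"big");continue
        (cx,cy),(w,hh),a=cv2.minAreaRect((P*1000).astype(np.float32))
        e,V=np.linalg.eigh(np.cov(P.T));
        print(n,o,st[i].tolist(),(P.mean(0)*1000).round(1),"rect",np.round([cx,cy,w,hh,a],1),"long axis deg",np.degrees(np.arctan2(V[1,1],V[0,1])).round(1))
  # tray: corners of black frame in crop px
  q=[(446,188),(694,119),(772,368),(522,440)]
  P=[onz("top",(152+a/4,122+b/4),.013)[:2]*1000 for a,b in q];P=np.array(P)
  print(P.round(1),P.mean(0)); 
  for i in range(4):
    d=P[(i+1)%4]-P[i];print(np.hypot(*d).round(1),np.degrees(np.arctan2(d[1],d[0])).round(1))
  for nm,q in dict(small=(530,234),large=(650,201),slot=(567,354),square=(690,320)).items():
    print(nm,(onz("top",(152+q[0]/4,122+q[1]/4),.010)*1000).round(1))
  # rims in side crop
  for nm,q in dict(small=(497,148),large=(538,81),slot=(622,177),square=(657,105)).items():
    print(nm,(onz("side",(110+q[0]/3.72,130+q[1]/3.72),.010)*1000).round(1))
E
python3 seg.py
```

```text
top blade [171, 176, 23, 16, 211] [513.7 207.4] rect [513.3 207.2  24.4  57.8  27. ] long axis deg 116.6
top gauge [164, 218, 25, 15, 314] [406.8 220.3] rect [406.7 219.8  61.6  33.2  84.9] long axis deg 81.7
top roller [221, 143, 11, 12, 110] [603.9  95.4] rect [6.04e+02 9.56e+01 2.90e+01 2.57e+01 2.00e-01] long axis deg -164.3
top loupe [218, 219, 14, 14, 156] [405.5  99.5] rect [4.056e+02 9.850e+01 3.290e+01 3.270e+01 2.000e-01] long axis deg -154.7
top short [215, 179, 16, 14, 143] [507.5 104. ] rect [507.4 103.9  23.9  40.2  31.2] long axis deg 120.7
top wide [172, 136, 17, 18, 230] [615.9 213.4] rect [616.2 212.5  46.6  38.2  44.7] long axis deg -146.3
side blade [158, 220, 18, 27, 308] [513.9 210.9] rect [514.7 209.1  24.   70.3  27.1] long axis deg 121.0
side gauge [191, 241, 32, 38, 797] [407.8 221.4] rect [408.1 220.2  75.   51.   86. ] long axis deg 108.1
side roller [167, 177, 12, 17, 159] [605.   97.8] rect [604.9  97.9  22.3  57.4  46.5] long axis deg 137.3
side loupe [237, 215, 17, 20, 292] [406.6 106.1] rect [407.3 105.2  31.2  53.   36.3] long axis deg 125.6
side short [199, 196, 11, 20, 184] [507.4 108.1] rect [509.5 106.2  20.3  59.4  39.3] long axis deg 125.3
[[ 5.507e+02 -5.000e-01]
 [ 5.953e+02 -1.607e+02]
 [ 4.338e+02 -2.065e+02]
 [ 3.889e+02 -4.750e+01]] [ 492.1687739  -103.80147241]
166.3 -74.4
167.9 -164.2
165.2 105.8
168.6 16.2
small [521.1 -54.2  10. ]
large [ 542.3 -131.6   10. ]
slot [443.6 -76.9  10. ]
square [ 465.  -155.6   10. ]
small [519.5 -46.7  10. ]
large [ 541.3 -123.2   10. ]
slot [441.9 -68.   10. ]
square [ 464.5 -146.6   10. ]
```

Emit:
apply_moves(plan=[17, 55, -6, 0, 0, 10.4, 60, 17, 55, -6, 0, 0, 10.4, 60, 17, 55, -6, 0, 0, 10.4, 60, 17, 55, -6, 0, 0, 10.4, 60, 17, 55, -6, 0, 0, 10.4, 60])

```text
time_s: 0.72
ee_pos: [0.3453, -0.346, 0.1882]
ee_rot: [[0.259, 0.966, -0.0], [0.966, -0.259, 0.0], [0.0, -0.0, -1.0]]
wrist_force: [0.8, -0.4, 0.3]
grip_width: 0.644
finger_force: 0.0
```

Emit:
apply_moves(plan=[17, 55, -6, 0, 0, 10.4, 60, 17, 55, -6, 0, 0, 10.4, 60, 17, 55, -6, 0, 0, 10.4, 60, 17, 55, -6, 0, 0, 10.4, 60, 17, 55, -6, 0, 0, 0, 60])

```text
time_s: 1.35
ee_pos: [0.4303, -0.071, 0.1585]
ee_rot: [[-0.445, 0.895, 0.0], [0.895, 0.445, -0.0], [-0.0, 0.0, -1.0]]
wrist_force: [0.8, -0.4, 0.1]
grip_width: 0.644
finger_force: 0.0
```

Emit:
apply_moves(plan=[17, 55, -6, 0, 0, 0, 60, 17, 55, -6, 0, 0, 0, 60, 17, 55, -6, 0, 0, 0, 60, 17, 55, -6, 0, 0, 0, 60, 16, 60, -6, 0, 0, 0, 50])

```text
time_s: 1.98
ee_pos: [0.5144, 0.2091, 0.1283]
ee_rot: [[-0.443, 0.897, 0.0], [0.897, 0.443, -0.0], [-0.0, 0.0, -1.0]]
wrist_force: [0.9, -0.9, 1.1]
grip_width: 0.582
finger_force: 0.0
```

Emit:
apply_moves(plan=[0, 0, -40, 0, 0, 0.5, 50, 0, 0, -43, 0, 0, 0, 50])

```text
time_s: 2.22
ee_pos: [0.5141, 0.2081, 0.0444]
ee_rot: [[-0.452, 0.892, 0.0], [0.892, 0.452, 0.0], [-0.0, 0.0, -1.0]]
wrist_force: [0.8, -1.0, -1.0]
grip_width: 0.536
finger_force: 0.0
```

Run:
```python
from h import *
s=r.sense();print(s['ee_pos'],s['grip_width'],[proj(n,s['ee_pos']).round(1) for n in("top","side")])
a=grab("side","side1");b=grab("top","top1")
A=cv2.resize(a[170:300,110:250],None,fx=4,fy=4,interpolation=2);B=cv2.resize(b[120:250,152:212],None,fx=4,fy=4,interpolation=2)
cv2.imwrite("pics/c1.png",np.hstack([A,B]))
```

```text
[0.51414878 0.2080593  0.04444776] 0.5362749639444084 [array([179.9, 181.3]), array([166. , 220.9])]
```

View pics/c1.png

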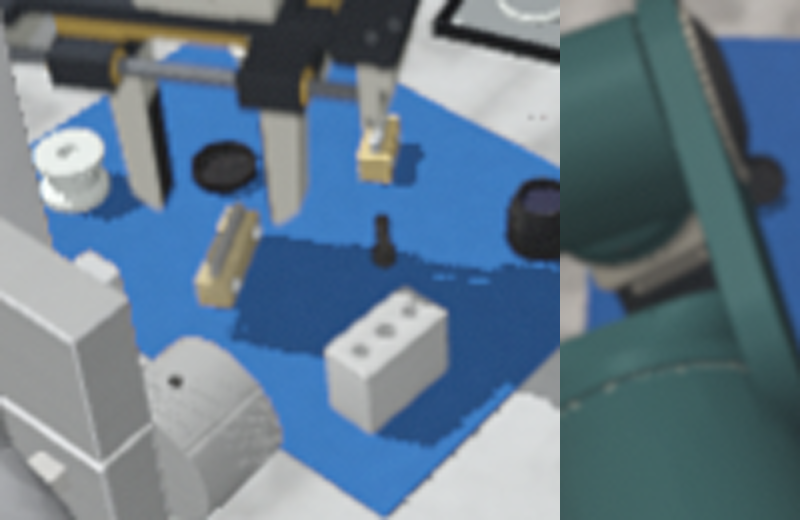

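Run:
```python
from h import *
s=r.sense();p=s['ee_pos'];y=s['ee_rot'][:,1];x=s['ee_rot'][:,0]
f=lambda P:((proj("side",P)-[110,170])*4).round()
for d in(-.08,-.025,0,.025,.08): print(d,f(p+y*d), f(p+y*d+[0,0,.04]))
print(f([.5135,.209,.02]),f([.507,.105,.02]))
```

```text
-0.08 [400. 229.] [397. 164.]
-0.025 [283. 215.] [276. 150.]
0 [231. 209.] [222. 144.]
0.025 [179. 203.] [169. 138.]
0.08 [ 67. 190.] [ 53. 125.]
[229. 243.] [381. 133.]
```

Emit:
apply_moves(plan=[-3, -1, -15, 0, 0, 0, 50, 0, 0, -18, 0, 0, 0, 50, 0, 0, 0, 0, 0, 0, 10, 0, 0, 0, 0, 0, 0, 10, 0, 0, 0, 0, 0, 0, 10], squeeze=15)

```text
time_s: 2.95
ee_pos: [0.5116, 0.2063, 0.0134]
ee_rot: [[-0.45, 0.893, 0.001], [0.893, 0.45, 0.0], [-0.0, 0.001, -1.0]]
wrist_force: [0.2, -0.0, -0.0]
grip_width: 0.268
finger_force: 0.0
```

Emit:
apply_moves(plan=[0, 0, 0, 0, 0, 0, 10, 0, 0, 0, 0, 0, 0, 10])

```text
time_s: 3.2
ee_pos: [0.5116, 0.2063, 0.0132]
ee_rot: [[-0.451, 0.893, 0.001], [0.893, 0.451, 0.0], [-0.0, 0.001, -1.0]]
wrist_force: [-0.0, -0.1, 4.6]
grip_width: 0.168
finger_force: 15.0
```

Run:
```python
from h import *
a=grab("side","side2");crop(a,110,170,250,270,4,"c2")
```

```text
(no output)
```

View pics/c2.png

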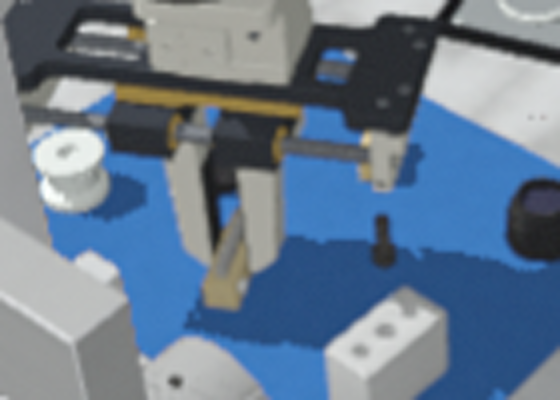

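Emit:
apply_moves(plan=[0, 0, 20, 0, 0, 0, 10, 0, 0, 40, 0, 0, 0, 10, -12, -55, 0, 0, 0, -4, 10, -14, -57, 0, 0, 0, -4, 10, -14, -57, 0, 0, 0, -3.1, 10], squeeze=20)

```text
time_s: 3.88
ee_pos: [0.4707, 0.0358, 0.0739]
ee_rot: [[-0.269, 0.963, 0.001], [0.963, 0.269, -0.0], [-0.0, 0.001, -1.0]]
wrist_force: [1.4, -0.1, -1.5]
grip_width: 0.171
finger_force: 20.0
```

Emit:
apply_moves(plan=[-14, -57, 0, 0, 0, 0, 10, -13, -57, 0, 0, 0, 0, 10, 0, 0, -25, 0, 0, 0, 10])

```text
time_s: 4.25
ee_pos: [0.4446, -0.0803, 0.0502]
ee_rot: [[-0.266, 0.964, 0.004], [0.964, 0.266, -0.002], [-0.003, 0.004, -1.0]]
wrist_force: [0.9, 0.4, -1.4]
grip_width: 0.17
finger_force: 20.0
```

Run:
```python
from h import *
s=r.sense();print(s['ee_pos'],s['grip_width'],s['finger_force'],s['wrist_force'],np.degrees(np.arctan2(s['ee_rot'][1,1],s['ee_rot'][0,1])))
a=grab("side","side3");b=grab("top","top3")
A=cv2.resize(a[110:230,210:330],None,fx=4,fy=4,interpolation=2);B=cv2.resize(b[150:240,255:335],None,fx=4,fy=4,interpolation=2)
B=np.vstack([B,np.zeros((120,320,3),np.uint8)])
cv2.imwrite("pics/c3.png",np.hstack([A,B]))
```

```text
[ 0.44458284 -0.0803283   0.05022334] 0.17002667298301538 19.999482929706573 [ 0.85073149  0.4147165  -1.43485387] 15.399250906226033
```

View pics/c3.png

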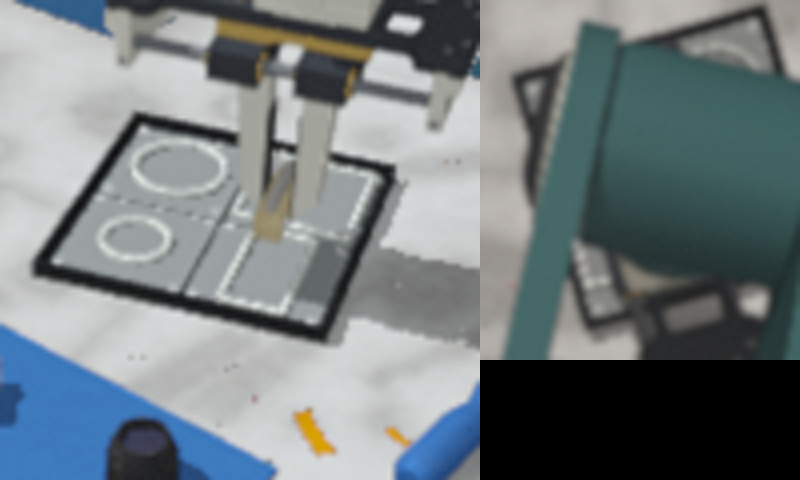

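Run:
```python
from h import *
R=r.sense()['ee_rot'][:2,:2]
f=lambda u,v,z:onz("side",(210+(u+.5)/4-.5,110+(v+.5)/4-.5),z)[:2]*1000
fr=f(267,239,.041)
c=np.mean([f(*q,.010) for q in((250,233),(318,241),(284,308),(219,295))],0)
print(fr,c,"tool axes (x long toward cam, y closing):",R.T@(fr-c), "want (26,0)")
```

```text
[439.07677868 -56.11870452] [444.6390978  -69.96438113] tool axes (x long toward cam, y closing): [14.83025813 -1.64475344] want (26,0)
```

Emit:
apply_moves(plan=[0, 7, -10, 0, 0, 0, 10, 0, 0, -15, 0, 0, 0, 10, 0, 0, -6, 0, 0, 0, 10, 0, 0, 0, 0, 0, 0, 10])

```text
time_s: 4.85
ee_pos: [0.4441, -0.0695, 0.0162]
ee_rot: [[-0.271, 0.963, -0.001], [0.963, 0.271, 0.0], [0.0, -0.001, -1.0]]
wrist_force: [0.3, -0.0, -0.6]
grip_width: 0.168
finger_force: 20.0
```

Run:
```python
from h import *
a=grab("side","side4");crop(a,210,110,330,230,5,"c4")
```

```text
(no output)
```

View pics/c4.png

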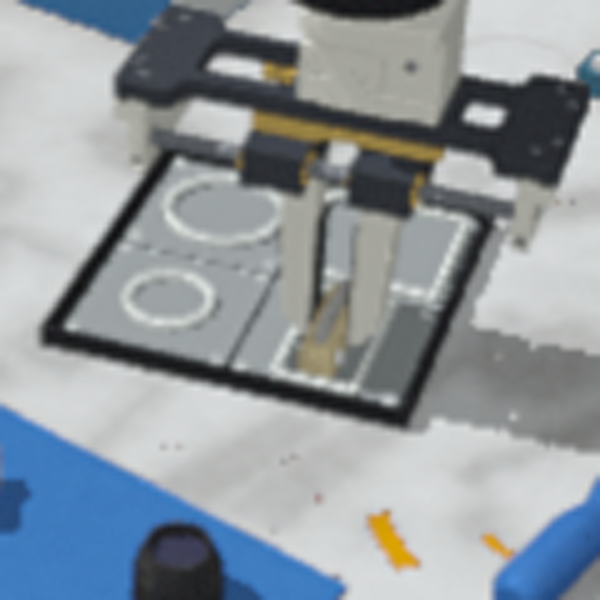

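Emit:
apply_moves(plan=[1, -5, 0, 0, 0, 0, 10, 0, 0, -1, 0, 0, 0, 10, 0, 0, -1, 0, 0, 0, 10, 0, 0, 0, 0, 0, 0, 10])

```text
time_s: 5.4
ee_pos: [0.4454, -0.0751, 0.0152]
ee_rot: [[-0.27, 0.963, 0.0], [0.963, 0.27, -0.0], [-0.001, 0.0, -1.0]]
wrist_force: [-2.9, -1.5, 5.6]
grip_width: 0.17
finger_force: 20.0
```

Emit:
apply_moves(plan=[0, 0, 0, 0, 0, 0, 22, 0, 0, 0, 0, 0, 0, 22, 0, 0, 25, 0, 0, 0, 24, 0, 0, 60, 0, 0, 0, 50])

```text
time_s: 5.9
ee_pos: [0.4438, -0.0745, 0.0984]
ee_rot: [[-0.27, 0.963, -0.005], [0.963, 0.27, 0.001], [0.002, -0.004, -1.0]]
wrist_force: [0.5, 0.3, 0.5]
grip_width: 0.323
finger_force: 0.0
```

Emit:
apply_moves(plan=[-4, 60, 0, 0, 0, -6, 60, -4, 60, 0, 0, 0, -6, 60, -8, 60, 0, 0, 0, -6, 60, -8, 60, 0, 0, 0, -2, 60, -8, 45, 0, 0, 0, 0, 60])

```text
time_s: 6.52
ee_pos: [0.4125, 0.2124, 0.0997]
ee_rot: [[0.075, 0.997, 0.0], [0.997, -0.075, 0.0], [0.0, 0.0, -1.0]]
wrist_force: [-0.0, 0.9, -0.3]
grip_width: 0.647
finger_force: 0.0
```

Emit:
apply_moves(plan=[0, 0, -40, 0, 0, 0, 60, 0, 0, 0, 0, 0, 0, 60])

```text
time_s: 6.78
ee_pos: [0.4116, 0.2099, 0.0573]
ee_rot: [[0.074, 0.997, -0.004], [0.997, -0.074, -0.002], [-0.002, -0.004, -1.0]]
wrist_force: [0.6, 0.1, 0.1]
grip_width: 0.646
finger_force: 0.0
```

Run:
```python
from h import *
s=r.sense();print(s['ee_pos'],s['grip_width'],np.degrees(np.arctan2(s['ee_rot'][1,1],s['ee_rot'][0,1])))
a=grab("side","side5");crop(a,160,110,330,290,3.3,"c5")
```

```text
[0.41163494 0.20992974 0.05731014] 0.6458003682406933 -4.261315425041589
```

View pics/c5.png

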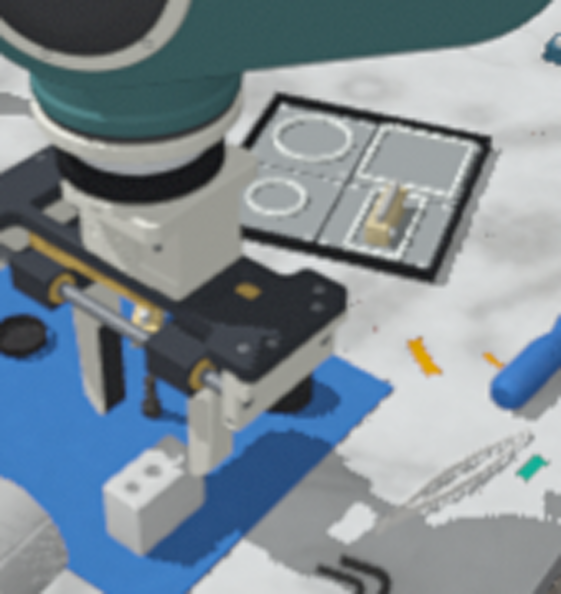

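Emit:
apply_moves(plan=[-4, 9, 0, 0, 0, 0, 60, 0, 0, -20, 0, 0, 0, 60, 0, 0, -18, 0, 0, 0, 60, 0, 0, 0, 0, 0, 0, 20, 0, 0, 0, 0, 0, 0, 20], squeeze=45)

```text
time_s: 7.45
ee_pos: [0.4096, 0.2193, 0.0224]
ee_rot: [[0.076, 0.997, 0.0], [0.997, -0.076, 0.0], [0.0, 0.0, -1.0]]
wrist_force: [-0.3, 0.4, 0.6]
grip_width: 0.478
finger_force: 0.0
```

Emit:
apply_moves(plan=[0, 0, 0, 0, 0, 0, 20, 0, 0, 0, 0, 0, 0, 20, 0, 0, 0, 0, 0, 0, 20])

```text
time_s: 7.82
ee_pos: [0.4092, 0.2193, 0.0221]
ee_rot: [[0.075, 0.997, -0.0], [0.997, -0.075, 0.0], [0.0, -0.0, -1.0]]
wrist_force: [-5.5, 0.1, 6.6]
grip_width: 0.265
finger_force: 45.0
```

Emit:
apply_moves(plan=[0, 0, 15, 0, 0, 0, 20, 0, 0, 50, 0, 0, 0, 20, 8, -40, 0, 0, 0, 3, 20, 8, -54, 0, 0, 0, 3, 20, 8, -56, 0, 0, 0, 3, 20])

```text
time_s: 8.45
ee_pos: [0.4333, 0.0678, 0.0875]
ee_rot: [[-0.084, 0.996, 0.001], [0.996, 0.084, -0.0], [-0.0, 0.001, -1.0]]
wrist_force: [1.2, -0.4, -4.0]
grip_width: 0.257
finger_force: 45.0
```

Emit:
apply_moves(plan=[8, -56, 0, 0, 0, 4, 20, 8, -56, 0, 0, 0, 4, 20, 8, -56, 0, 0, 0, 3, 20, 8, -56, 0, 0, 0, 0, 20, 0, 0, -20, 0, 0, 0, 20])

```text
time_s: 9.07
ee_pos: [0.466, -0.1584, 0.0681]
ee_rot: [[-0.266, 0.964, 0.002], [0.964, 0.266, -0.002], [-0.002, 0.002, -1.0]]
wrist_force: [0.2, 0.5, -4.7]
grip_width: 0.267
finger_force: 45.0
```

Emit:
apply_moves(plan=[0, 0, -20, 0, 0, 0, 20, 0, 0, 0, 0, 0, 0, 20, 0, 0, 0, 0, 0, 0, 20])

```text
time_s: 9.45
ee_pos: [0.4655, -0.154, 0.0471]
ee_rot: [[-0.272, 0.962, 0.0], [0.962, 0.272, -0.0], [-0.0, 0.0, -1.0]]
wrist_force: [-0.5, -0.7, -4.5]
grip_width: 0.261
finger_force: 45.0
```

Run:
```python
from h import *
a=grab("side","side6");crop(a,200,100,330,210,5,"c6")
```

```text
(no output)
```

View pics/c6.png

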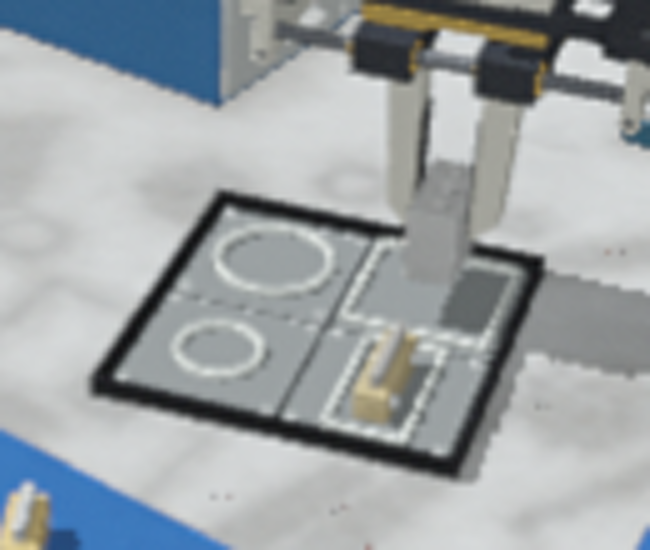

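Emit:
apply_moves(plan=[0, -2, -12, 0, 0, 0, 20, 0, 0, -8, 0, 0, 0, 20, 0, 0, -3, 0, 0, 0, 20, 0, 0, 0, 0, 0, 0, 20, 0, 0, 0, 0, 0, 0, 20])

```text
time_s: 10.12
ee_pos: [0.4651, -0.1568, 0.0241]
ee_rot: [[-0.27, 0.963, -0.001], [0.963, 0.27, 0.0], [0.0, -0.0, -1.0]]
wrist_force: [-6.4, 2.3, 7.3]
grip_width: 0.268
finger_force: 45.0
```

Emit:
apply_moves(plan=[0, 0, 0, 0, 0, 0, 40, 0, 0, 0, 0, 0, 0, 40, 0, 0, 0, 0, 0, 0, 40, 0, 0, 30, 0, 0, 0, 40, 0, 0, 50, 0, 0, 0, 50], squeeze=10)

```text
time_s: 10.75
ee_pos: [0.4644, -0.1565, 0.1032]
ee_rot: [[-0.27, 0.963, -0.003], [0.963, 0.27, 0.001], [0.002, -0.002, -1.0]]
wrist_force: [1.0, 0.9, -0.2]
grip_width: 0.492
finger_force: 0.0
```

Emit:
apply_moves(plan=[27, 50, 0, 0, 0, 0, 50, 28, 50, 0, 0, 0, 0, 50, 28, 50, 0, 0, 0, 0, 50, 28, 50, 0, 0, 0, 0, 50, 27, 52, 0, 0, 0, 0, 50])

```text
time_s: 11.38
ee_pos: [0.604, 0.097, 0.1036]
ee_rot: [[-0.27, 0.963, 0.0], [0.963, 0.27, -0.0], [-0.0, 0.0, -1.0]]
wrist_force: [1.0, -1.4, 1.0]
grip_width: 0.539
finger_force: 0.0
```

Emit:
apply_moves(plan=[0, 0, -30, 0, 0, 0, 50, 0, 0, -20, 0, 0, 0, 50, 0, 0, 0, 0, 0, 0, 50])

```text
time_s: 11.75
ee_pos: [0.6022, 0.0946, 0.052]
ee_rot: [[-0.27, 0.963, -0.003], [0.963, 0.27, -0.0], [0.0, -0.003, -1.0]]
wrist_force: [-0.0, -0.8, -0.0]
grip_width: 0.539
finger_force: 0.0
```

Run:
```python
from h import *
a=grab("side","side7");crop(a,130,90,310,230,4,"c7")
```

```text
(no output)
```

View pics/c7.png

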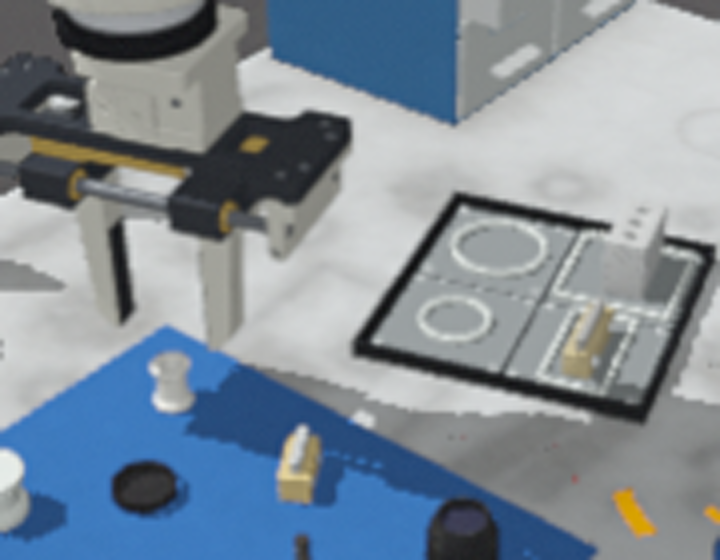

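Emit:
apply_moves(plan=[0, -2, -20, 0, 0, 0, 50, 0, 0, -19, 0, 0, 0, 50, 0, 0, 0, 0, 0, 0, 14, 0, 0, 0, 0, 0, 0, 14, 0, 0, 0, 0, 0, 0, 14])

```text
time_s: 12.42
ee_pos: [0.6036, 0.0932, 0.0153]
ee_rot: [[-0.27, 0.963, 0.001], [0.963, 0.27, 0.0], [-0.0, 0.001, -1.0]]
wrist_force: [-0.1, -0.5, 0.5]
grip_width: 0.267
finger_force: 0.0
```

Emit:
apply_moves(plan=[0, 0, 0, 0, 0, 0, 14, 0, 0, 0, 0, 0, 0, 14])

```text
time_s: 12.68
ee_pos: [0.6036, 0.0932, 0.0152]
ee_rot: [[-0.27, 0.963, 0.001], [0.963, 0.27, 0.0], [-0.0, 0.001, -1.0]]
wrist_force: [1.2, 0.3, 3.3]
grip_width: 0.225
finger_force: 10.0
```

Emit:
apply_moves(plan=[0, 0, 15, 0, 0, 0, 14, 0, 0, 45, 0, 0, 0, 14, -25, -45, 0, 0, 0, 0, 14, -28, -50, 0, 0, 0, 0, 14, -29, -52, 0, 0, 0, 0, 14])

```text
time_s: 13.3
ee_pos: [0.5204, -0.0549, 0.0757]
ee_rot: [[-0.271, 0.963, 0.001], [0.963, 0.271, -0.0], [-0.0, 0.001, -1.0]]
wrist_force: [-0.0, -0.8, -0.6]
grip_width: 0.222
finger_force: 10.0
```

Emit:
apply_moves(plan=[0, 0, -15, 0, 0, 0, 14, 0, 0, -20, 0, 0, 0, 14, 0, 0, -5, 0, 0, 0, 14, 0, 0, 0, 0, 0, 0, 14])

```text
time_s: 13.8
ee_pos: [0.5213, -0.053, 0.034]
ee_rot: [[-0.272, 0.962, -0.001], [0.962, 0.272, 0.0], [0.001, -0.001, -1.0]]
wrist_force: [-0.5, -0.0, 1.1]
grip_width: 0.221
finger_force: 10.0
```

Run:
```python
from h import *
a=grab("side","side8");crop(a,200,100,330,210,5,"c8")
```

```text
(no output)
```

View pics/c8.png

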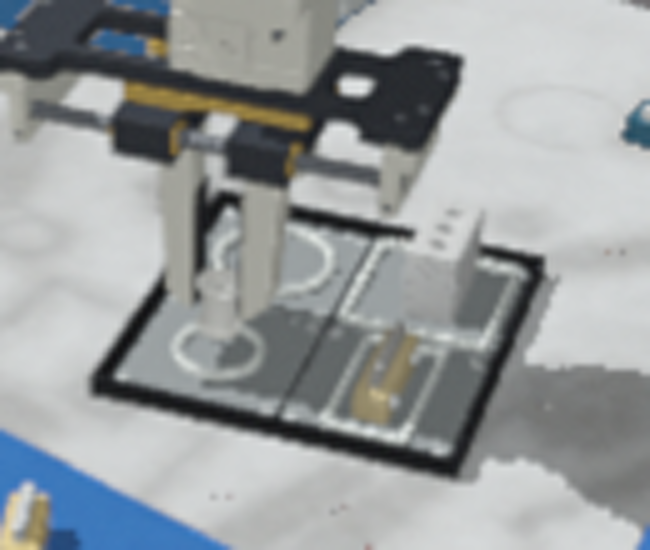

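Emit:
apply_moves(plan=[0, 0, -10, 0, 0, 0, 14, 0, 0, -6, 0, 0, 0, 14, 0, 0, -1, 0, 0, 0, 14, 0, 0, 0, 0, 0, 0, 14])

```text
time_s: 14.35
ee_pos: [0.5212, -0.0538, 0.0176]
ee_rot: [[-0.27, 0.963, -0.0], [0.963, 0.27, 0.0], [0.0, -0.0, -1.0]]
wrist_force: [-0.3, -0.4, -0.3]
grip_width: 0.224
finger_force: 10.0
```

Emit:
apply_moves(plan=[0, 0, -0.5, 0, 0, 0, 32, 0, 0, 0, 0, 0, 0, 32, 0, 0, 0, 0, 0, 0, 32, 0, 0, 30, 0, 0, 0, 32, 0, 0, 50, 0, 0, 0, 60])

```text
time_s: 14.98
ee_pos: [0.5203, -0.0537, 0.0967]
ee_rot: [[-0.27, 0.963, -0.003], [0.963, 0.27, 0.0], [0.001, -0.003, -1.0]]
wrist_force: [-0.3, 0.7, 0.6]
grip_width: 0.41
finger_force: 0.0
```

Emit:
apply_moves(plan=[-29, 38, 0, 0, 0, 0, 60, -29, 38, 0, 0, 0, 0, 60, -29, 38, 0, 0, 0, 0, 60, -29, 39, 0, 0, 0, 0, 60, 0, 0, -40, 0, 0, 0, 60])

```text
time_s: 15.6
ee_pos: [0.4056, 0.1014, 0.0594]
ee_rot: [[-0.273, 0.962, 0.006], [0.962, 0.273, 0.001], [-0.0, 0.006, -1.0]]
wrist_force: [1.7, -0.2, -1.1]
grip_width: 0.645
finger_force: 0.0
```

Emit:
apply_moves(plan=[0, 0, 0, 0, 0, 0, 60, 0, 0, 0, 0, 0, 0, 60])

```text
time_s: 15.85
ee_pos: [0.4058, 0.0989, 0.0583]
ee_rot: [[-0.27, 0.963, 0.0], [0.963, 0.27, 0.0], [-0.0, 0.0, -1.0]]
wrist_force: [0.0, -0.7, -0.0]
grip_width: 0.648
finger_force: 0.0
```

Run:
```python
from h import *
a=grab("side","side9");crop(a,170,110,330,260,4,"c9")
```

```text
(no output)
```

View pics/c9.png

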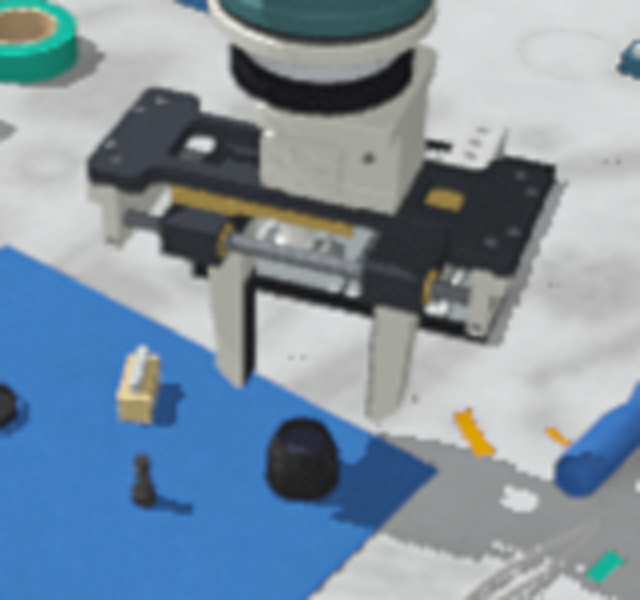

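Emit:
apply_moves(plan=[2, -2, -20, 0, 0, 0, 60, 0, 0, -23, 0, 0, 0, 60, 0, 0, 0, 0, 0, 0, 30, 0, 0, 0, 0, 0, 0, 30, 0, 0, 0, 0, 0, 0, 30], squeeze=15)

```text
time_s: 16.52
ee_pos: [0.4079, 0.0972, 0.0154]
ee_rot: [[-0.27, 0.963, 0.002], [0.963, 0.27, 0.0], [-0.0, 0.002, -1.0]]
wrist_force: [1.9, -0.3, 2.7]
grip_width: 0.369
finger_force: 8.0
```

Emit:
apply_moves(plan=[0, 0, 0, 0, 0, 0, 30, 0, 0, 0, 0, 0, 0, 30])

```text
time_s: 16.77
ee_pos: [0.408, 0.0972, 0.0153]
ee_rot: [[-0.27, 0.963, 0.002], [0.963, 0.27, 0.0], [-0.0, 0.002, -1.0]]
wrist_force: [0.1, -1.6, 7.2]
grip_width: 0.366
finger_force: 15.2
```

Emit:
apply_moves(plan=[0, 0, 10, 0, 0, 0, 30, 0, 0, 20, 0, 0, 0, 30, 0, 0, 35, 0, 0, 0, 30, 20, -35, 0, 0, 0, 0, 30, 28, -47, 0, 0, 0, 0, 30])

```text
time_s: 17.4
ee_pos: [0.4559, 0.0147, 0.0807]
ee_rot: [[-0.272, 0.962, 0.002], [0.962, 0.272, 0.0], [-0.0, 0.002, -1.0]]
wrist_force: [0.6, 0.6, -0.1]
grip_width: 0.368
finger_force: 15.0
```

Emit:
apply_moves(plan=[29, -49, 0, 0, 0, 0, 30, 29, -49, 0, 0, 0, 0, 30, 29, -48, 0, 0, 0, 0, 30, 0, 0, -25, 0, 0, 0, 30, 0, 0, -10, 0, 0, 0, 30])

```text
time_s: 18.02
ee_pos: [0.5417, -0.131, 0.0432]
ee_rot: [[-0.269, 0.963, -0.002], [0.963, 0.269, 0.001], [0.001, -0.002, -1.0]]
wrist_force: [-0.8, 0.6, 0.2]
grip_width: 0.366
finger_force: 15.0
```

Emit:
apply_moves(plan=[0, 0, 0, 0, 0, 0, 30])

```text
time_s: 18.15
ee_pos: [0.5418, -0.1303, 0.044]
ee_rot: [[-0.271, 0.963, -0.001], [0.963, 0.271, 0.0], [0.001, -0.001, -1.0]]
wrist_force: [0.1, -0.5, -0.1]
grip_width: 0.37
finger_force: 15.0
```

Run:
```python
from h import *
a=grab("side","side10");crop(a,200,90,330,210,5,"c10")
```

```text
(no output)
```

View pics/c10.png

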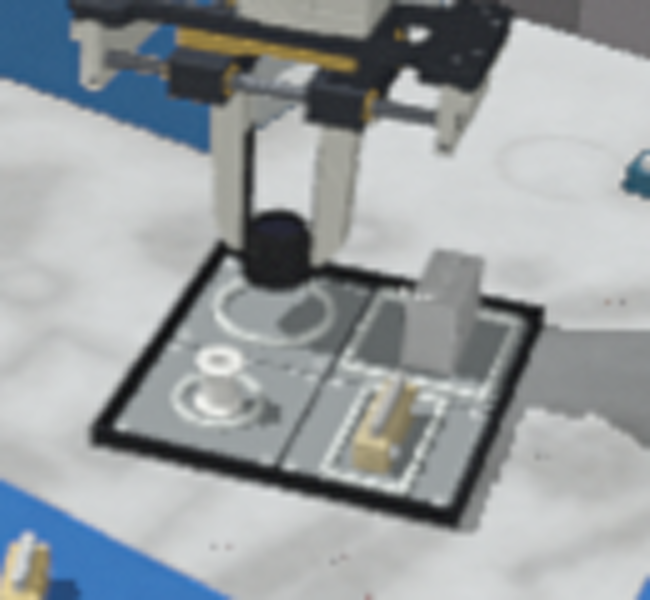

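Emit:
apply_moves(plan=[0, 0, -15, 0, 0, 0, 30, 0, 0, -9, 0, 0, 0, 30, 0, 0, -2.5, 0, 0, 0, 30, 0, 0, 0, 0, 0, 0, 30])

```text
time_s: 18.7
ee_pos: [0.5422, -0.1307, 0.0176]
ee_rot: [[-0.27, 0.963, -0.0], [0.963, 0.27, 0.0], [0.0, -0.0, -1.0]]
wrist_force: [0.1, 0.2, -1.1]
grip_width: 0.367
finger_force: 15.0
```

Release, retreat, and check.

Emit:
apply_moves(plan=[0, 0, -0.5, 0, 0, 0, 30, 0, 0, 0, 0, 0, 0, 46, 0, 0, 0, 0, 0, 0, 46, 0, 0, 0, 0, 0, 0, 46, 0, 0, 30, 0, 0, 0, 46])

```text
time_s: 19.32
ee_pos: [0.541, -0.1305, 0.0455]
ee_rot: [[-0.27, 0.963, -0.004], [0.963, 0.27, 0.001], [0.002, -0.003, -1.0]]
wrist_force: [0.5, -0.1, 0.6]
grip_width: 0.497
finger_force: 0.0
```

Emit:
apply_moves(plan=[0, 0, 60, 0, 0, 0, 46, 0, 0, 40, 0, 0, 0, 46, -40, -45, 10, 0, 0, 0, 46, -45, -45, 0, 0, 0, 0, 46, -45, -45, 0, 0, 0, 0, 46])

```text
time_s: 19.95
ee_pos: [0.4125, -0.2651, 0.1574]
ee_rot: [[-0.271, 0.963, 0.001], [0.963, 0.271, -0.0], [-0.001, 0.0, -1.0]]
wrist_force: [0.6, -1.6, -0.3]
grip_width: 0.493
finger_force: 0.0
```

Emit:
apply_moves(plan=[-25, -60, 0, 0, 0, 0, 46, -25, -55, 0, 0, 0, 0, 46, -25, -55, 0, 0, 0, 0, 46, -10, -60, 0, 0, 0, 0, 46, 0, 0, 0, 0, 0, 0, 46])

```text
time_s: 20.58
ee_pos: [0.3284, -0.4946, 0.1561]
ee_rot: [[-0.267, 0.964, -0.001], [0.964, 0.267, 0.001], [0.001, -0.001, -1.0]]
wrist_force: [0.7, 0.5, 0.2]
grip_width: 0.497
finger_force: 0.0
```

Run:
```python
from h import *
a=grab("side","side11");b=grab("top","top11")
A=cv2.resize(a[110:290,110:310],None,fx=2.2,fy=2.2,interpolation=2)
B=cv2.resize(b[130:240,262:352],(0,0),fx=3.6,fy=3.6,interpolation=2)
B=B[:396];cv2.imwrite("pics/c11.png",np.hstack([A,B]))
```

```text
(no output)
```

View pics/c11.png

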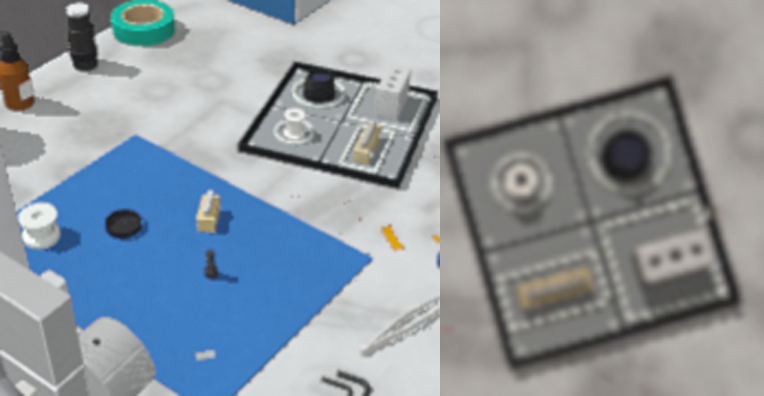

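```bash
python3 -c "
from plant import r
print(r.job_done())"
```

```text
the job is handed in; nothing more can be done
None
```

I packed the long blade block, setting block, small guide roller and loupe upright in their nests, in the order asked. The final pictures show all four clear of the rims, the short blade and wide roller still standing where they were, and the job handed in at about 21 s.

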